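Load a drilling jig's dial and index it one click

ROBOT

A 6-joint arm with a two-finger parallel gripper is mounted at the origin on the work surface. World frame = base frame: x ahead of the robot, y to its left, z up, the work surface at z = 0. Lengths are in mm, angles in rad, forces in N, time in s.
With the tool pointing down it reaches from about 375 to 900 mm from the base axis. Payload 3.1 kg.
Tool frame: the origin (TCP) lies between the finger pads; the fingertips stand 8 mm ahead of it and the grasp point (between the pads) lies 11 mm behind it (env.tip_reach is the distance from the TCP to the fingertips, in mm); z points along the fingers, y is the line along which they close (so a half turn about z gives the same grasp; the last joint's range is limited). The gripper opens to 87 mm and grips with 3 to 60 N. Pads are 19 mm wide; open, the fingers measure 117 mm over their backs; the gripper's body (75 mm by 190 mm) begins 51 mm behind the grasp point.
Start: joints at [-1.442, 0.527, 1.433, -0, 1.181, -0.178], TCP at [188.779, -595.785, 230.548] pointing down, gripper open.
Joint ranges: [-3.08, 3.08], [-0.75, 2.2], [0.22, 2.44], [-1.43, 4.57], [0, 2.65], [-2.85, 2.85]. Speed limits (rad/s): [2.79, 2.79, 3.14, 3.14, 3.14, 3.14].

INTERFACE

Orientations are given as a 3x3 rotation matrix whose columns are the frame's x, y, z axes.
In Python, from station import env gives the robot as it stands.
- The arm moves only by the tool drive_tool, never from a script. Its argument "commands" is a list of rows, each a list of 5 numbers: the opening, from -1 (shut) to 1 (fully open), then the shift along the world's x, y, z each as a share of 0.05 m, from -1 to 1, then the turn about the world's z as a share of 8 degrees, from -1 to 1. In form: [[hand, dx, dy, dz, spin], ...]. A call has 1 to 12 rows; each row shifts and turns the commanded pose from where the row before left it; what a row does not reach is not made up. A row lasts 1/8 s, in which the tool goes at most 62.5 mm and 10.7 degrees, less where a joint would pass 70% of its speed; a pose out of reach is approached as far as the arm can. A call with a number of a shift or a turn outside -1 to 1 is refused whole. A call with a gripper value outside its range is refused whole. The fingers move at their own pace and stop on an object; "squeeze" is the grip in N (left out, the last holds). Time passes only in rows, so rows that do not move let the fingers close. It gives the time, the measured TCP pose, the force, the opening and the grip force at its end, in the units of the state.
- env.get_state(): the state, without advancing time (a new reading comes with each control period).
- env.snapshot(name): name is "scene" or "side" or "wrist"; returns the picture (400x640x3 uint8, blue, green, red); there is no depth.
- env.get_calibration(name): a dict with "vfov" (degrees; the focal length in pixels is half the picture's height over the tangent of half this angle, whatever the lens; pixels are square), "cx", "cy" (the principal point, pixels), "world_from_camera" (4x4, takes a point from camera to world coordinates); the wrist camera has in their place "mount" (4x4, takes a point from camera to tool coordinates, whose origin is the TCP and whose axes are the flange's). Camera axes: x right, y down, z forward; pixel columns grow to the right and rows downward; lengths in mm; the calibration is good to about 2 mm. The wrist camera is an equidistant fisheye: a pixel r from the principal point sees the ray r / f radians off the axis. A picture is of the moment at which its call begins: read the wrist's pose just before it. get_calibration takes no time and is no camera call.
- env.close_job(): hands the job in; it is judged then, once.
Trained networks look in the newest picture that a camera, given by its name, has taken for a name from the list of things; names that differ only in an ending like _2 or _b are one class to them, and where a whole thing is asked for, a point or a joint stands for the part that bears it (a point fixed in the world has none). Each returns a list of dicts, best first, with "conf" (0 to 1); they miss things now and then, are a little off and sometimes report something else, mostly with a low value. They report only what shows in the picture. A call takes as long as a camera call. They do not tell look-alikes from the thing itself.
- env.find_in(camera, name): "centre" ([x, y, z] in mm, in the coordinates of the camera as it stood for that picture, good to about 4 mm: the middle of the surface that is visible of it).
- env.outline_of(camera, name): "region" (400x640 bool, what is visible of it).
The state is a dict: "time_s": time; "joint_pos": joint angles; "dq": joint speeds; "joint_efforts": joint torques, N m; "tcp_pos": TCP position; "ee_rot": TCP orientation; "ft_force": force on the tool from outside, world axes, zero at the start; "ft_torque": the same for the moment, N m; "width": finger opening in mm; "grasp_force": force on a finger pad.
Only numpy, scipy, OpenCV 4.12 (cv2) and the standard library are available. Lean on these libraries where they do the work, as an engineer would, in place of code of your own. Each camera call takes 0.05 s, during which the arm holds its last target. There are 200 camera calls.

TASK

Load the jig: slide the loose wooden plinth from the apron between the fences and fully home in the empty nest of the dial. Then turn the dial one click clockwise (seen from above), no further, so that it drops into its next notch with that plinth under the drill bush, and let go; the drilled plinth rides on in its own nest. Leave the other things on the bench alone.

Things in the scene. Friction and masses are not known exactly. Their poses are not given: they have to be found in the camera images.
- jig: Fixed drilling jig: 400 x 550 mm plywood base, a 304 mm aluminium dial with four nests, a white loading apron beside it, a green post and arm over the dial's rim. Origin on the bench under the dial's axis; x points to the post (drill station), y to the apron, z up: the 'jig frame' of the numbers below (mm). Retaining rail round the rim from apron to post: inner radius 158, top z 73.
- throat (a point): Inner end of the throat between the two wooden fences, at the apron's top (jig frame 0, 158, 56). Apron: x -140 to 140, y 155 to 375, top z 56. Fence tops are at z 74. Throat: straight, 97 mm wide (x -48.5 to 48.5), from y 158 to 200; then the fences flare out to x -125 and 125 at y 300.
- pivot (a point): The dial's axis at the height of its top face (jig frame 0, 0, 55). A steel hub of radius 28 mm stands 26 mm proud there. At jig x -180 to -140, below the dial's top, sits a small detent housing.
- dial (a joint): Dial angle, rad: about 0 at the start, growing clockwise seen from above. A spring roller drops into a notch every 1.571 rad. It resists with up to about 0.35 N m (some 3 N at a handle), plus damping of 0.25 N m s, until half-way (0.785), then pulls the dial on into the next notch by itself, gently.
- nest (a point): Place for the plinth's centre when fully home in the empty nest at the loading station (jig frame 0, 100, 77.5 at start); turns with the dial. Nest: U of wooden bars 18 mm high on the dial, 95 mm wide inside, open outwards, flat back bar 46 mm from this point towards the pivot. Dial top is z 55, 1 mm below the apron, 3 mm gap between. Four nests a quarter turn apart; two more are empty.
- nest_drilled (a point): The same point of the nest that holds the drilled plinth: at the start under the bush, after one click a quarter turn further clockwise.
- handle (a point): Top centre of one upright black turning handle on the dial, between the two other empty nests: 22 mm diameter, 65 mm tall (z 55 to 120), 130 mm from the pivot, jig frame (-92, -92, 120) at start; turns with the dial. Pushed clockwise, it passes the robot's side of the dial towards the apron. Three equal handles stand a quarter turn apart; all pass under the arm.
- plinth_mid (a point): Centre (half-way up) of the loose undrilled plinth standing on the apron in front of the flared fences: dark turned wood, round, 92 mm diameter, 45 mm high with a small step round its top edge (85 mm diameter above 38 mm), about 0.2 kg. Slides upright.
- drilled_mid (a point): Centre of an equal plinth with a 12 mm hole in its top, standing in the nest under the bush at the start.
- bush (a point): Lower end of the steel drill bush (36 mm diameter) on its axis, 6 mm above a plinth standing below it (jig frame 100, 0, 106). The arm holding it: underside z 128, top z 144, bush head to z 152, 34 mm wide, from the post (x 168 to 200) in to x 75.
- spare: Bystander: an equal undrilled plinth standing on the bench outside the jig, past the apron; origin under its base.
- cordless_drill: Bystander: orange and black cordless drill lying on its side, 270 x 200 mm, 75 mm high; origin on the bench under its middle.
- mug: Bystander: white mug, 82 mm diameter, 95 mm high; origin under its base.
There are look-alikes about, which are no part of the job. What is shaped like the part that bears drilled_mid but orange, turquoise or yellow is not meant.

How it is judged:
By the outcome, as a careful person would: the job done as asked, in the order asked, and still so for the second after the job is handed in, with the robot touching nothing.
It also fails if it takes over 54 s, if anything falls off the work surface, if the arm or the gripper's body presses on something with over 40 N, if the wrist force passes 120 N, or if a joint passes its speed limit or range.

## Working session

There is one attempt and no reset: what is moved stays moved. The work goes in short steps, Python scripts to look and compute and a tool call to move; the robot and the scene stay as the last step left them, time stands still between calls to the robot, and variables do not carry over. Pictures are saved under pics/ and viewed, at most 10 in all, crops included, and the job is handed in when it is done.

Besides the shell and the picture viewer there is one more tool, called after "Call:" by a JSON object that holds its "name" and its "arguments". drive_tool: Moves the arm, as the interface text tells. Shift numbers are shares of 0.05 m and turn numbers shares of 8 degrees, none past 1 either way. Its arguments: {"type":"object","properties":{"commands":{"type":"array","items":{"type":"array","items":{"type":"number"}}},"squeeze":{"type":"number"}},"required":["commands"]}

```bash
mkdir -p pics; ls; cat > h.py <<'E'
import numpy as np, cv2
from station import env
def toworld(cam,p):
    c=env.get_calibration(cam)
    if 'world_from_camera' in c: return (np.array(c['world_from_camera'])@np.r_[p,1])[:3]
    s=env.get_state(); q=(np.array(c['mount'])@np.r_[p,1])[:3]
    return np.array(s['ee_rot'])@q+np.array(s['tcp_pos'])
def project(cam,P):
    c=env.get_calibration(cam); f=200/np.tan(np.radians(c['vfov']/2))
    if 'world_from_camera' in c:
        q=np.linalg.inv(np.array(c['world_from_camera']))@np.r_[P,1]
        return f*q[0]/q[2]+c['cx'], f*q[1]/q[2]+c['cy']
    s=env.get_state(); q=np.array(s['ee_rot']).T@(np.array(P)-np.array(s['tcp_pos'])); q=(np.linalg.inv(np.array(c['mount']))@np.r_[q,1])[:3]
    t=np.arctan2(np.hypot(q[0],q[1]),q[2]); a=np.arctan2(q[1],q[0]); return c['cx']+f*t*np.cos(a),c['cy']+f*t*np.sin(a)
E
python3 - <<'E'
from h import *
np.set_printoptions(precision=1,suppress=True)
for cam in ['scene','side']:
    im=env.snapshot(cam); cv2.imwrite(f'pics/{cam}0.png',im)
    for n in ['jig','dial','nest','handle','plinth_mid','drilled_mid','bush','spare','mug','cordless_drill']:
        for d in env.find_in(cam,n)[:5]:
            w=toworld(cam,d['centre']); print(cam,n,round(d['conf'],2),w,np.array(project(cam,w)))
print(env.get_state())
E
```

```text
pics
scene jig 0.92 [660.2  44.   54.4] [295.7 255. ]
scene jig 0.61 [593.7 -82.8  53.5] [284.9 223.4]
scene dial 0.79 [589.  -80.1  54.7] [286.5 222.8]
scene dial 0.42 [653.8  40.6  56. ] [296.4 253. ]
scene nest 0.71 [595.2 -81.7  53.6] [284.8 223.7]
scene plinth_mid 0.75 [553.8 192.5  96.7] [354.1 254.7]
scene drilled_mid 0.85 [ 321.3 -154.5   48.1] [325.3 178.4]
scene drilled_mid 0.84 [ 329.7 -313.2   44.8] [296.1 161.9]
scene drilled_mid 0.83 [723.  -61.9  95.2] [257.9 239.1]
scene drilled_mid 0.82 [ 425.5 -444.7   42.4] [257.6 158.2]
scene bush 0.79 [656.5  43.3  53.4] [296.4 254.5]
scene bush 0.29 [620.1 431.1  49.8] [402.8 328.8]
scene spare 0.56 [496.4 430.6  43.8] [427.8 301.7]
scene mug 0.69 [620.4 432.4  48. ] [403.1 329.5]
scene cordless_drill 0.68 [ 584.6 -462.3   53.7] [222.8 171.4]
side jig 0.94 [587.3  71.4  57.3] [290.1 229. ]
side dial 0.65 [589.2 -82.9  57.1] [303.6 195.2]
side dial 0.47 [ 572.3 -457.8   59.6] [333.2 133.7]
side nest 0.55 [588.4 -78.8  55.5] [303.5 196.4]
side handle 0.69 [693.4 -61.3 100.1] [270.4 184.9]
side handle 0.55 [585.7 -79.4  54.6] [304.
[... 409 characters left out ...]
ide bush 0.81 [583.9  70.4  55.4] [291.3 229.4]
side spare 0.87 [472.3 434.9  51.2] [290.2 355. ]
side mug 0.82 [633.7 426.3  52. ] [226.8 335.4]
side mug 0.61 [697.5 -59.8  99.5] [269.1 185.1]
side cordless_drill 0.84 [ 569.5 -456.    56.2] [333.8 134.7]
{'time_s': 1.1, 'joint_pos': array([-1.4,  0.5,  1.4, -0. ,  1.2, -0.2]), 'dq': array([ 0.,  0.,  0.,  0., -0., -0.]), 'joint_efforts': array([ -0. , -44. , -17.7,   0.1,   0.1,  -0. ]), 'tcp_pos': array([ 188.8, -595.8,  230.6]), 'ee_rot': array([[ 1. ,  0.3,  0. ],
       [ 0.3, -1. , -0. ],
       [-0. ,  0. , -1. ]]), 'ft_force': array([ 0.3,  0.3, -1.1]), 'ft_torque': array([0., 0., 0.]), 'grasp_force': 0.0, 'width': 87.18208804482863}
```

View images.

View pics/scene0.png

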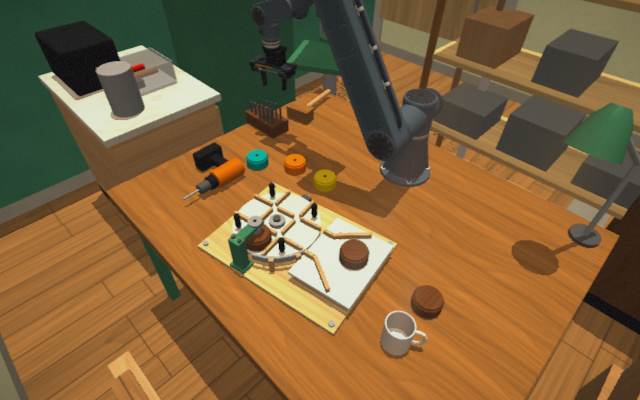

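View pics/side0.png

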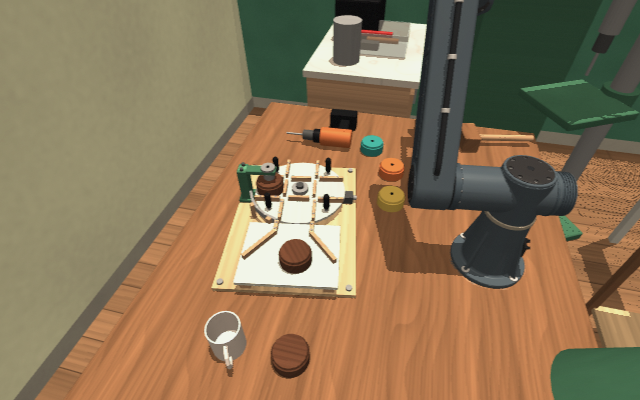

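Both views show the loose plinth on the apron (scene 354,254; side 296,255). What could be mistaken for it is the spare on the bench (428,300), the drilled plinth under the bush (258,238), and the coloured pieces (257,160), (295,164) and (325,180). I'll zoom in to check this choice and to fit the jig pose.

```bash
python3 - <<'E'
from h import *
im=cv2.imread('pics/scene0.png')[170:330,190:410]; cv2.imwrite('pics/c1.png',cv2.resize(im,None,fx=3.6,fy=3.6,interpolation=cv2.INTER_CUBIC))
im=cv2.imread('pics/side0.png')[150:300,210:370]; cv2.imwrite('pics/c2.png',cv2.resize(im,None,fx=4,fy=4,interpolation=cv2.INTER_CUBIC))
E
```

```text
(no output)
```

View pics/c1.png

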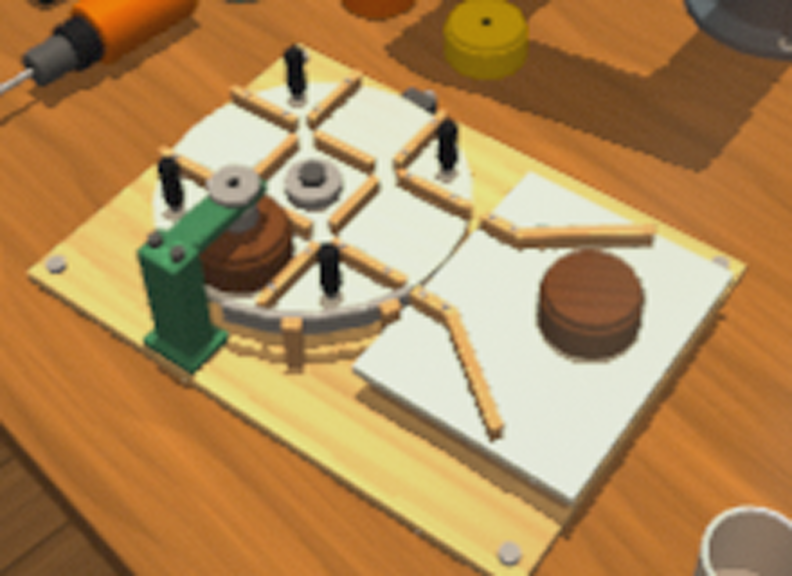

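View pics/c2.png

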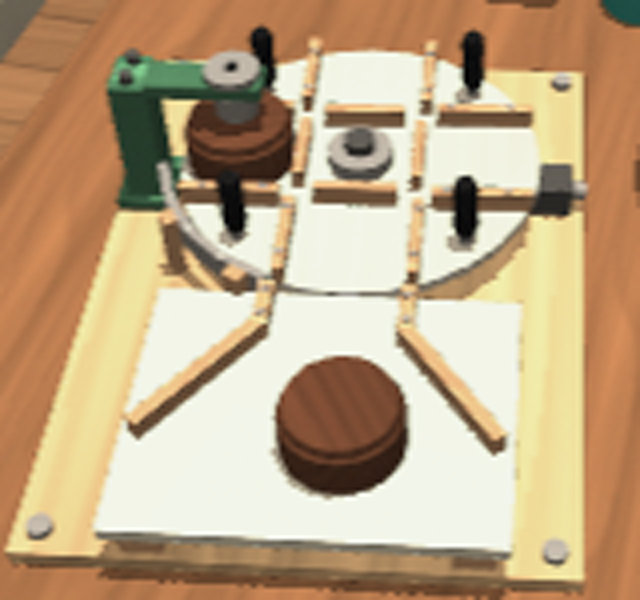

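```bash
cat > fit.py <<'E'
from h import *
from scipy.optimize import least_squares
J=[(-140,375,56),(140,375,56),(140,155,56),(-140,155,56),(100,0,152),(92,-92,120),(-92,-92,120),(92,92,120),(-92,92,120)]
A=[(732,270),(572,498),(358,370),(530,175),(232,180),(170,158),(296,48),(329,247),(447,122)]
B=[(510,551),(97,535),(162,290),(520,304),(231,68),(262,30),(473,34),(231,175),(465,181)]
A=[(190+u/3.6,170+v/3.6) for u,v in A]; B=[(210+u/4,150+v/4) for u,v in B]
def jw(p,q): c,s=np.cos(p[2]),np.sin(p[2]); return np.array([p[0]+c*q[0]-s*q[1],p[1]+s*q[0]+c*q[1],q[2]])
def res(p): return np.concatenate([np.subtract(project(c,jw(p,q)),o) for c,O in(('scene',A),('side',B)) for q,o in zip(J,O)])
if __name__=='__main__':
    np.set_printoptions(precision=2,suppress=True)
    r=least_squares(res,[590,-80,0],loss='soft_l1'); print(r.x); print(res(r.x).reshape(2,-1,2))
    np.save('jig.npy',r.x)
    l=least_squares(lambda w:np.concatenate([np.subtract(project('scene',[*w,101]),(190+591/3.6,170+283/3.6)),np.subtract(project('side',[*w,101]),(210+341/4,150+405/4))]),[550,190]); print(l.x,l.fun)
    p=r.x;c,s=np.cos(p[2]),np.sin(p[2]);print('plinth jig',np.array([[c,s],[-s,c]])@(l.x-p[:2]))
    for q in [(0,158,56),(0,100,77),(-92,-92,120),(-92,92,120),(0,300,101),(140,375,56)]: print(q,jw(p,q))
E
python3 fit.py
```

```text
[ 608.52 -104.88    0.18]
[[[ 1.1  -0.45]
  [ 1.05 -0.68]
  [-1.24 -2.09]
  [ 0.13 -2.27]
  [ 0.76  0.06]
  [-0.67 -0.46]
  [ 0.1  -0.35]
  [-0.76 -0.44]
  [ 0.59 -0.01]]

 [[ 0.51  0.17]
  [-1.27 -0.72]
  [-0.75 -0.2 ]
  [ 0.09 -0.22]
  [-0.32  0.08]
  [-0.25  0.23]
  [ 0.12  0.82]
  [-1.58  0.14]
  [-0.75  0.7 ]]]
[536.35 179.81] [ 0.7  -0.27 -0.45 -0.6 ]
plinth jig [-19.1  293.08]
(0, 158, 56) [579.74  50.47  56.  ]
(0, 100, 77) [590.31  -6.56  77.  ]
(-92, -92, 120) [ 534.82 -212.11  120.  ]
(-92, 92, 120) [501.3  -31.19 120.  ]
(0, 300, 101) [553.87 190.09 101.  ]
(140, 375, 56) [677.86 289.35  56.  ]
```

Call:
{"name": "drive_tool", "arguments": {"commands": [[0,0.5,0.8,0,0.9],[0,0.5,0.8,0,0.9],[0,0.5,0.8,0,0.9],[0,0.5,0.8,0,0.9],[0,0.5,0.8,0,0.9],[0,0.5,0.8,0,0.9],[0,0.5,0.8,0,0.9],[0,0.5,0.8,0,0.9],[0,0.5,0.8,0,0.9],[0,0.5,0.8,0,0.9],[0,0.5,0.8,0,0.9],[0,0.5,0.8,0,0.5]]}}

```text
time_s: 2.6
tcp_pos: [489.7, -114.5, 230.8]
ee_rot: [[-0.19, 0.982, 0.001], [0.982, 0.19, -0.0], [-0.001, 0.001, -1.0]]
ft_force: [1.1, 0.1, -0.3]
width: 43.4
grasp_force: 0.0
```

Call:
{"name": "drive_tool", "arguments": {"commands": [[0,0.3,0.8,0,0],[0,0.3,0.8,0,0],[0,0.3,0.8,0,0],[0,0,0.8,0,0],[0,0,0.8,0,0],[0,0,0.8,0,0],[0,0,0.8,0,0],[0,0,0.6,0,0],[0,0,0,0,0]]}}

```text
time_s: 3.72
tcp_pos: [533.6, 196.1, 230.6]
ee_rot: [[-0.19, 0.982, 0.0], [0.982, 0.19, 0.0], [0.0, 0.0, -1.0]]
ft_force: [0.1, -0.9, 0.0]
width: 43.9
grasp_force: 0.0
```

```bash
cat > ov.py <<'E'
from h import *; from fit import jw
import sys
def overlay(cam,name,dial=0):
    im=env.snapshot(cam).copy(); p=np.load('jig.npy')
    segs=[[(-48.5,158,74),(-48.5,200,74),(-125,300,74)],[(48.5,158,74),(48.5,200,74),(125,300,74)],[(-140,155,56),(140,155,56),(140,375,56),(-140,375,56),(-140,155,56)],[(-47.5,146,73),(-47.5,54,73),(47.5,54,73),(47.5,146,73)]]
    for s in segs: cv2.polylines(im,[np.array([project(cam,jw(p,q)) for q in s]).round().astype(int)],False,(255,0,255),1)
    cv2.imwrite(name,im)
E
python3 - <<'E'
from ov import *
overlay('wrist','pics/w1.png'); p=np.load('jig.npy');c,s=np.cos(p[2]),np.sin(p[2])
for n in ['plinth_mid','jig','dial']:
    for d in env.find_in('wrist',n):
        w=toworld('wrist',d['centre']); print(n,round(d['conf'],2),w.round(1),np.array(project('wrist',w)).round(),(np.array([[c,s],[-s,c]])@(w[:2]-p[:2])).round(1))
E
```

```text
plinth_mid 0.98 [533.2 187.2 100.1] [323. 199.] [-20.8 300.9]
jig 0.88 [565.4 197.1  54.9] [353. 184.] [ 12.6 304.8]
jig 0.74 [570.1  20.8  51.8] [327. 311.] [-14.9 130.6]
jig 0.4 [484.7 382.1  38.5] [313.   9.] [-33.1 501.4]
dial 0.86 [566.7  24.   51.6] [325. 309.] [-17.7 134.4]
dial 0.73 [563.2 192.5  50.1] [350. 186.] [  9.7 300.6]
```

View pics/w1.png

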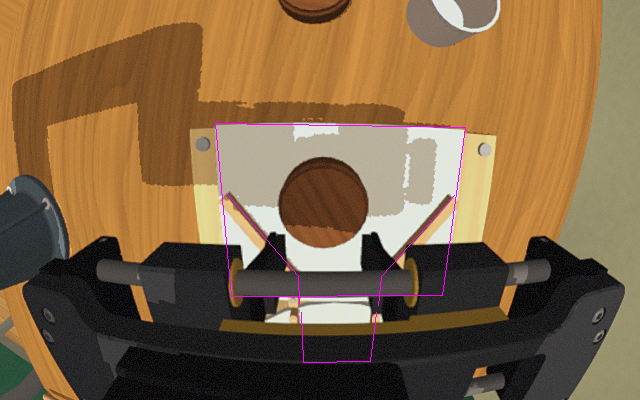

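The wrist view shows the loose plinth alone on the apron at (323,203), and the jig overlay lines up with the fences and the apron's far edge. I'll go down behind the plinth.

Call:
{"name": "drive_tool", "arguments": {"commands": [[0,-0.1,0.55,0,-0.08],[0,-0.1,0.54,0,0],[0,0,0,-0.8,0],[0,0,0,-0.8,0],[0,0,0,-0.8,0],[0,0,0,-0.6,0],[0,0,0,-0.17,0],[0,0,0,0,0]]}}

```text
time_s: 4.92
tcp_pos: [524.2, 248.0, 72.1]
ee_rot: [[-0.175, 0.985, -0.0], [0.985, 0.175, -0.0], [-0.0, -0.0, -1.0]]
ft_force: [0.3, 0.7, 0.1]
width: 43.6
grasp_force: 0.0
```

Call:
{"name": "drive_tool", "arguments": {"commands": [[0,0.077,-0.2,0,0],[0,0.077,-0.2,0,0],[0,0.077,-0.2,0,0],[0,0.077,-0.2,0,0],[0,0.077,-0.2,0,0],[0,0.077,-0.2,0,0],[0,0.077,-0.2,0,0],[0,0.077,-0.2,0,0],[0,0.077,-0.2,0,0],[0,0.077,-0.2,0,0],[0,0,0,0,0]]}}

```text
time_s: 6.3
tcp_pos: [562.9, 147.4, 71.9]
ee_rot: [[-0.175, 0.984, 0.0], [0.984, 0.175, -0.001], [-0.001, 0.0, -1.0]]
ft_force: [-0.0, -0.1, 0.3]
width: 43.7
grasp_force: 0.0
```

```bash
python3 - <<'E'
from ov import *
overlay('wrist','pics/w2.png'); p=np.load('jig.npy');c,s=np.cos(p[2]),np.sin(p[2]); R=np.array([[c,s],[-s,c]])
overlay('side','pics/s2.png')
for cam in ['wrist','side']:
    for n in ['plinth_mid']:
      for d in env.find_in(cam,n):
        w=toworld(cam,d['centre']); print(cam,round(d['conf'],2),w.round(1),(R@(w[:2]-p[:2])).round(1))
print(R@(env.get_state()['tcp_pos'][:2]-p[:2]),env.get_state()['ft_force'])
w=cv2.imread('pics/w2.png');s=cv2.imread('pics/s2.png')[140:310,190:390]
cv2.imwrite('pics/m2.png',np.vstack([cv2.resize(w[120:],(600,262)),cv2.resize(s,(388,330))[:, :388] if False else np.pad(cv2.resize(s,(388,330)),((0,0),(0,212),(0,0)))]))
E
```

```text
wrist 0.79 [564.8 136.7 103.5] [  1.  245.6]
side 0.5 [563.3 141.8  89. ] [  0.5 250.8]
[  0.61586036 257.68366742] [-0.03638402  0.3606003   0.09956102]
```

View pics/m2.png

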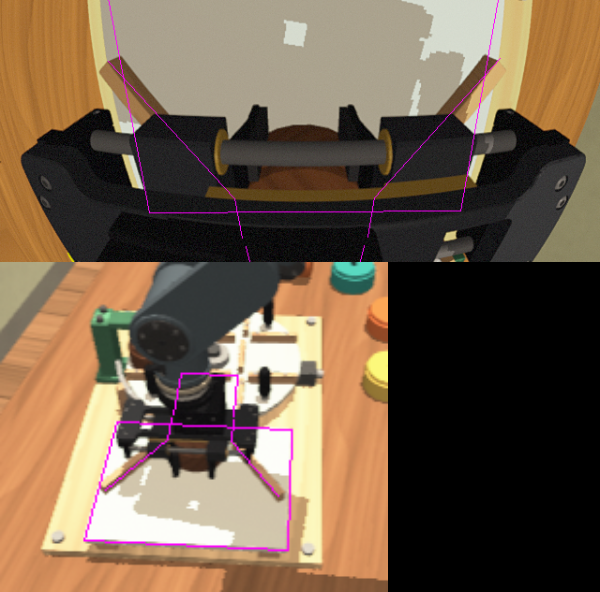

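The plinth is cradled ahead of both fingers, centred in front of the throat, and the fence overlay matches in both views. I'll push straight in.

Call:
{"name": "drive_tool", "arguments": {"commands": [[0,0.025,-0.2,0,0],[0,0.035,-0.2,0,0],[0,0.035,-0.2,0,0],[0,0.035,-0.2,0,0],[0,0.035,-0.2,0,0],[0,0.035,-0.2,0,0],[0,0.035,-0.2,0,0],[0,0.035,-0.2,0,0],[0,0.035,-0.2,0,0],[0,0,0,0,0]]}}

```text
time_s: 7.75
tcp_pos: [578.0, 57.5, 72.0]
ee_rot: [[-0.175, 0.985, 0.001], [0.985, 0.175, -0.001], [-0.001, 0.0, -1.0]]
ft_force: [-0.5, -0.6, -0.5]
width: 43.8
grasp_force: 0.0
```

Call:
{"name": "drive_tool", "arguments": {"commands": [[0,0.015,-0.08,0,0],[0,0.015,-0.08,0,0],[0,0.015,-0.08,0,0],[0,0,0,0,0]]}}

```text
time_s: 8.25
tcp_pos: [579.9, 46.4, 72.1]
ee_rot: [[-0.176, 0.984, 0.0], [0.984, 0.176, -0.0], [-0.0, 0.0, -1.0]]
ft_force: [-0.5, 0.4, -0.8]
width: 43.4
grasp_force: 0.0
```

Call:
{"name": "drive_tool", "arguments": {"commands": [[0,0.01,-0.04,0,0],[0,0,0,0,0]]}}

```text
time_s: 8.5
tcp_pos: [580.3, 44.7, 72.0]
ee_rot: [[-0.176, 0.984, -0.0], [0.984, 0.176, -0.0], [-0.0, -0.0, -1.0]]
ft_force: [-0.4, -0.1, 0.2]
width: 43.6
grasp_force: 0.3
```

Call:
{"name": "drive_tool", "arguments": {"commands": [[0,0.01,-0.04,0,0],[0,0,0,0,0]]}}

```text
time_s: 8.75
tcp_pos: [580.8, 42.6, 72.0]
ee_rot: [[-0.176, 0.984, -0.0], [0.984, 0.176, -0.0], [-0.0, -0.0, -1.0]]
ft_force: [-0.4, 0.3, 0.3]
width: 43.6
grasp_force: 0.4
```

Call:
{"name": "drive_tool", "arguments": {"commands": [[0,0.007,-0.04,0,0],[0,0,0,0,0]]}}

```text
time_s: 9.0
tcp_pos: [581.0, 41.2, 72.1]
ee_rot: [[-0.176, 0.984, -0.0], [0.984, 0.176, 0.001], [0.001, -0.0, -1.0]]
ft_force: [-0.8, 3.0, 0.3]
width: 43.5
grasp_force: 1.6
```

Call:
{"name": "drive_tool", "arguments": {"commands": [[0,0.007,-0.03,0,0],[0,0,0,0,0]]}}

```text
time_s: 9.25
tcp_pos: [580.9, 40.9, 72.1]
ee_rot: [[-0.175, 0.985, -0.001], [0.985, 0.175, 0.003], [0.003, -0.001, -1.0]]
ft_force: [-1.4, 7.3, 1.9]
width: 43.3
grasp_force: 3.5
```

Call:
{"name": "drive_tool", "arguments": {"commands": [[0,0.007,-0.03,0,0],[0,0,0,0,0]]}}

```text
time_s: 9.5
tcp_pos: [580.8, 40.8, 72.1]
ee_rot: [[-0.175, 0.985, -0.002], [0.985, 0.175, 0.005], [0.005, -0.001, -1.0]]
ft_force: [-1.5, 11.1, 2.6]
width: 43.7
grasp_force: 5.3
```

The force rose to 11 N with no further motion, at the expected home position, so the plinth is against the back bar. I'll back off, lift and go over to the handle.

Call:
{"name": "drive_tool", "arguments": {"commands": [[0,-0.05,0.3,0,0],[0,-0.06,0.3,0,0],[0,0,0,0.9,0],[0,0,0,0.9,0],[0,0,0,0.9,0],[0,0,0,0,0]]}}

```text
time_s: 10.25
tcp_pos: [579.0, 67.8, 211.1]
ee_rot: [[-0.177, 0.984, 0.009], [0.984, 0.177, -0.001], [-0.003, 0.009, -1.0]]
ft_force: [-0.6, -1.8, -0.0]
width: 43.3
grasp_force: 0.0
```

Call:
{"name": "drive_tool", "arguments": {"commands": [[-0.1,-0.1,-0.7,0,-0.7],[-0.1,-0.1,-0.7,0,-0.7],[-0.1,-0.1,-0.7,0,-0.7],[-0.1,-0.1,-0.7,0,-0.7],[-0.1,-0.1,-0.7,0,-0.7],[-0.1,-0.1,-0.7,0,-0.7],[-0.1,-0.1,-0.7,0,-0.7],[-0.1,-0.1,-0.7,0,-0.7],[-0.1,0,0,0,0]]}}

```text
time_s: 11.38
tcp_pos: [535.6, -214.4, 205.6]
ee_rot: [[0.571, 0.821, -0.002], [0.821, -0.571, 0.0], [-0.001, -0.001, -1.0]]
ft_force: [0.5, 0.0, 0.4]
width: 39.3
grasp_force: 0.0
```

```bash
cat > look.py <<'E'
from ov import *
import sys
t=sys.argv[1]
p=np.load('jig.npy');c,s=np.cos(p[2]),np.sin(p[2]); R=np.array([[c,s],[-s,c]])
for cam in ['wrist','side','scene']:
    overlay(cam,f'pics/{cam}{t}.png')
    for n in ['plinth_mid','handle','drilled_mid']:
      for d in env.find_in(cam,n):
        w=toworld(cam,d['centre']); j=(R@(w[:2]-p[:2])).round(1)
        if np.hypot(*j)<200: print(cam,n,round(d['conf'],2),w.round(1),j)
print(R@(env.get_state()['tcp_pos'][:2]-p[:2]),env.get_state()['tcp_pos'],env.get_state()['time_s'])
w=cv2.imread(f'pics/wrist{t}.png');a=cv2.imread(f'pics/side{t}.png')[140:310,200:400];b=cv2.imread(f'pics/scene{t}.png')[170:310,190:390]
cv2.imwrite(f'pics/m{t}.png',np.vstack([cv2.resize(w,(480,300)),np.hstack([cv2.resize(a,(352,299)),cv2.resize(b,(427,299))])[:,:779]]) if False else np.vstack([np.pad(cv2.resize(w,(480,300)),((0,0),(0,299),(0,0))),np.hstack([cv2.resize(a,(352,299)),cv2.resize(b,(427,299))])]))
E
python3 look.py 3
```

```text
wrist plinth_mid 0.91 [569.  -38.3  99.4] [-26.8  72.7]
wrist drilled_mid 0.79 [ 677.1 -114.1  100. ] [ 65.7 -21.6]
side plinth_mid 0.72 [581.1  11.2 103.8] [ -5.9 119.1]
side handle 0.6 [ 581.7 -108.    55.8] [-27.    1.8]
side drilled_mid 0.65 [693.9 -60.4 101. ] [92.1 28.2]
scene plinth_mid 0.68 [653.4  63.   52.5] [ 74.7 156.9]
scene plinth_mid 0.57 [603.7   6.9  96.5] [ 15.6 110.8]
scene handle 0.97 [ 600.6 -108.2   56.6] [-8.4 -1.9]
scene drilled_mid 0.88 [722.1 -60.1  93.6] [119.8  23.3]
[-90.36964861 -92.11904922] [ 536.44895698 -211.92603125  207.15045406] 11.975
```

View pics/m3.png

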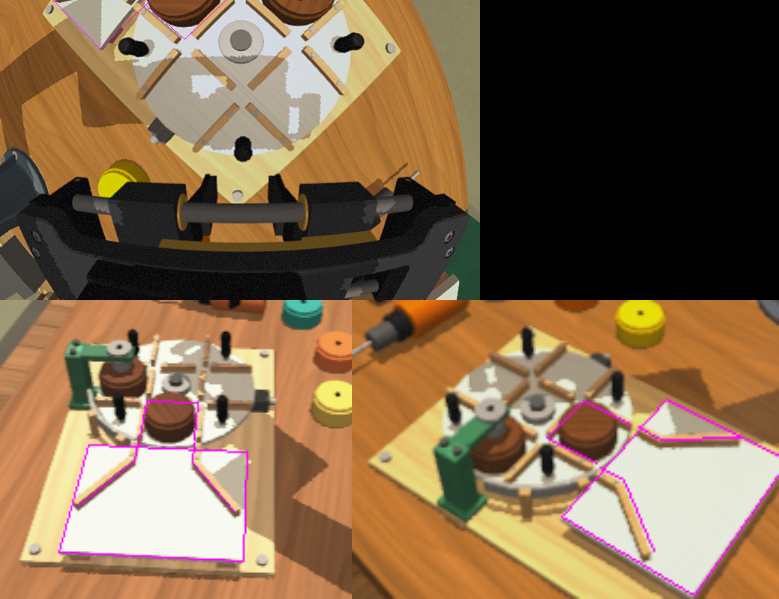

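The plinth sits in the nest at side crop (170,418) and scene crop (587,425). The drilled one is still under the bush, and the target handle is at wrist (241,150), right between the fingers. Next I'll check the seat numerically and work out the arc.

```bash
python3 - <<'E'
from h import *; from fit import jw
from scipy.optimize import least_squares
p=np.load('jig.npy')
o={'side':(200+170/1.76,140+112/1.76),'scene':(190+588/2.135-352/2.135,170+119/2.135)}
for k in o: print(k,o[k],project(k,jw(p,(0,100,100))))
a=np.radians(225-np.linspace(0,90,25)); P=np.array([jw(p,(130*np.cos(t),130*np.sin(t),0)) for t in a])[:,:2]
print((P[0]),P[-1]); print((np.diff(P,axis=0)/50).round(2).tolist())
E
```

```text
side (296.5909090909091, 203.63636363636363) (np.float64(295.8095166512488), np.float64(201.37571352517955))
scene (300.5386416861827, 225.7377049180328) (np.float64(300.57318519520453), np.float64(225.50779266958364))
[ 534.88517846 -212.01728478] [501.39122122 -31.24628371]
[[-0.14, 0.1], [-0.13, 0.11], [-0.12, 0.12], [-0.11, 0.13], [-0.11, 0.13], [-0.1, 0.14], [-0.09, 0.15], [-0.08, 0.15], [-0.07, 0.16], [-0.06, 0.16], [-0.05, 0.16], [-0.04, 0.17], [-0.03, 0.17], [-0.01, 0.17], [-0.0, 0.17], [0.01, 0.17], [0.02, 0.17], [0.03, 0.17], [0.04, 0.17], [0.05, 0.16], [0.06, 0.16], [0.07, 0.15], [0.08, 0.15], [0.09, 0.14]]
```

Call:
{"name": "drive_tool", "arguments": {"commands": [[-0.1,0,0,-0.8,0],[-0.1,0,0,-0.8,0],[-0.1,0,0,-0.6,0],[-0.1,0,0,0,0]]}}

```text
time_s: 12.48
tcp_pos: [534.8, -211.3, 95.0]
ee_rot: [[0.569, 0.823, -0.005], [0.823, -0.569, 0.003], [-0.0, -0.006, -1.0]]
ft_force: [-0.2, 0.4, 1.0]
width: 39.2
grasp_force: 0.0
```

```bash
cat > seat.py <<'E'
from h import *; from fit import jw
from scipy.optimize import minimize
p=np.load('jig.npy')
def hull(cam,x,y):
    t=np.linspace(0,2*np.pi,40); L=[]
    for r,z in((46,55),(46,93),(42.5,93),(42.5,100)): L+=[project(cam,jw(p,(x+r*np.cos(a),y+r*np.sin(a),z))) for a in t]
    m=np.zeros((1600,2560),np.uint8); cv2.fillConvexPoly(m,cv2.convexHull((np.array(L,np.float32)*4+2).round().astype(np.int32)),1); return cv2.resize(m.astype(np.float32),(640,400),interpolation=cv2.INTER_AREA)
def seat(cam,name,x0):
    env.snapshot(cam); 
    for d in env.outline_of(cam,name):
        g=d['region'].astype(np.float32); ys,xs=np.nonzero(g)
        f=lambda v:np.abs(hull(cam,*v)-g).sum()
        if f(x0)>g.sum()*.8: continue
        r=minimize(f,x0,method='Nelder-Mead',options=dict(initial_simplex=[x0,(x0[0]+8,x0[1]),(x0[0],x0[1]+8)],xatol=.2)); print(cam,name,round(d['conf'],2),r.x.round(1),round(r.fun),g.sum(),round(f(x0)))
if __name__=='__main__':
    for c in('side','scene'): seat(c,'plinth_mid',(0,100))
    print(env.get_state()['ft_force'])
E
python3 seat.py
```

```text
Traceback (most recent call last):
  File "seat.py", line 16, in <module>
    for c in('side','scene'): seat(c,'plinth_mid',(0,100))
                              ~~~~^^^^^^^^^^^^^^^^^^^^^^^^
  File "seat.py", line 14, in seat
    r=minimize(f,x0,method='Nelder-Mead',options=dict(initial_simplex=[x0,(x0[0]+8,x0[1]),(x0[0],x0[1]+8)],xatol=.2)); print(cam,name,round(d['conf'],2),r.x.round(1),round(r.fun),g.sum(),round(f(x0)))
  File "seat.py", line 12, in <lambda>
    f=lambda v:np.abs(hull(cam,*v)-g).sum()
                      ~~~~^^^^^^^^
  File "seat.py", line 6, in hull
    for r,z in((46,55),(46,93),(42.5,93),(42.5,100)): L+=[project(cam,jw(p,(x+r*np.cos(a),y+r*np.sin(a),z))) for a in t]
                                                          ~~~~~~~^^^^^^^^^^^^^^^^^^^^^^^^^^^^^^^^^^^^^^^^^^^
  File "h.py", line 9, in project
    c=env.get_calibration(cam); f=200/np.tan(np.radians(c['vfov']/2))
ValueError: time passes only in moves, steps and waits
```

```bash
sed -i "s/^from station import env/from station import env\nfrom functools import cache\n_cal=cache(env.get_calibration)/; s/c=env.get_calibration(cam)/c=_cal(cam)/" h.py; python3 seat.py
```

```text
side plinth_mid 0.94 [-1.2 95.4] 58 690.0 86
scene plinth_mid 0.7 [-1.3 97.6] 76 617.0 82
[-0.46935735 -0.34576516  0.20798187]
```

The silhouette fits give y of about 95–98 in both views, and the push stopped at about 98, so the plinth is fully home. I'll turn the dial.

Call:
{"name": "drive_tool", "arguments": {"commands": [[-0.1,-0.14,0.1,0,-0.47],[-0.1,-0.13,0.11,0,-0.47],[-0.1,-0.12,0.12,0,-0.47],[-0.1,-0.11,0.13,0,-0.47],[-0.1,-0.11,0.13,0,-0.47],[-0.1,-0.1,0.14,0,-0.47]]}}

```text
time_s: 13.52
tcp_pos: [504.0, -179.8, 98.6]
ee_rot: [[0.842, 0.54, 0.008], [0.54, -0.842, -0.008], [0.002, 0.011, -1.0]]
ft_force: [1.6, -8.8, -3.5]
width: 39.3
grasp_force: 3.9
```

Call:
{"name": "drive_tool", "arguments": {"commands": [[-0.1,-0.09,0.15,0,-0.47],[-0.1,-0.08,0.15,0,-0.47],[-0.1,-0.07,0.16,0,-0.47],[-0.1,-0.06,0.16,0,-0.47],[-0.1,-0.05,0.16,0,-0.47],[-0.1,-0.04,0.17,0,-0.47]]}}

```text
time_s: 14.28
tcp_pos: [482.4, -130.8, 98.6]
ee_rot: [[0.984, 0.176, 0.003], [0.176, -0.984, -0.005], [0.002, 0.005, -1.0]]
ft_force: [-1.5, -6.2, 2.1]
width: 39.0
grasp_force: 3.0
```

Call:
{"name": "drive_tool", "arguments": {"commands": [[-0.1,-0.03,0.17,-0.05,-0.47],[-0.1,-0.01,0.17,0,-0.47],[-0.1,0,0.17,0,-0.47],[-0.1,0.01,0.17,0,-0.47],[-0.1,0.02,0.17,0,-0.47],[-0.1,0.03,0.17,0,-0.47]]}}

```text
time_s: 15.02
tcp_pos: [483.9, -78.5, 96.2]
ee_rot: [[0.977, -0.215, 0.004], [-0.215, -0.977, -0.003], [0.005, 0.002, -1.0]]
ft_force: [0.6, -3.4, 2.2]
width: 39.2
grasp_force: 1.6
```

Call:
{"name": "drive_tool", "arguments": {"commands": [[-0.1,0.04,0.17,0,-0.47],[-0.1,0.05,0.16,0,-0.47],[-0.1,0.06,0.16,0,-0.47],[-0.1,0.07,0.15,0,-0.47],[-0.1,0.08,0.15,0,-0.47],[-0.1,0.09,0.14,0,-0.47],[-0.1,0,0,0,0],[-0.1,0,0,0,0],[-0.1,0,0,0,0],[-0.1,0,0,0,0]]}}

```text
time_s: 16.27
tcp_pos: [501.7, -30.9, 94.6]
ee_rot: [[0.82, -0.572, -0.0], [-0.572, -0.82, 0.0], [-0.0, 0.0, -1.0]]
ft_force: [0.1, 0.2, 0.4]
width: 39.3
grasp_force: 0.0
```

Call:
{"name": "drive_tool", "arguments": {"commands": [[-0.1,0,0,0,0],[-0.1,0,0,0.6,0],[-0.1,0,0,0.8,0],[-0.1,0,0,0.8,0],[-0.1,-0.3,-0.8,0.4,0],[-0.1,0,-0.8,0,0],[-0.1,0,-0.8,0,0],[-0.1,0,-0.8,0,0],[-0.1,0,0,0,0],[-0.1,0,0,0,0]]}}

```text
time_s: 17.52
tcp_pos: [486.2, -190.1, 224.2]
ee_rot: [[0.82, -0.573, -0.001], [-0.573, -0.82, 0.001], [-0.002, -0.0, -1.0]]
ft_force: [-1.1, 0.0, 0.0]
width: 38.9
grasp_force: 0.0
```

```bash
python3 look.py 4; python3 - <<'E'
from seat import *
for c in('side','scene'):
    seat(c,'plinth_mid',(100,0)); seat(c,'drilled_mid',(100,0)); seat(c,'drilled_mid',(0,-100))
E
```

```text
wrist plinth_mid 0.9 [ 687.5 -106.2  101.3] [ 77.4 -15.7]
wrist handle 0.81 [ 579.1 -128.2   55.3] [-33.1 -17.6]
wrist handle 0.64 [ 590.5 -116.4   51.5] [-19.8  -8.1]
wrist drilled_mid 0.77 [ 619.2 -205.2  101.7] [  -7.8 -100.6]
side plinth_mid 0.83 [685.4 -62.6 103.7] [83.3 27.6]
side plinth_mid 0.37 [578.6 -69.5  59.2] [-22.9  40.2]
side handle 0.81 [581.3 -63.2  57. ] [-19.1  46. ]
side drilled_mid 0.75 [ 625.3 -184.1  101.7] [  2.1 -80.9]
scene plinth_mid 0.57 [723.7 -59.1  91.8] [121.6  24.1]
scene plinth_mid 0.33 [588.4 -67.3  54.1] [-12.9  40.7]
scene handle 0.78 [583.7 -65.   54.7] [-17.1  43.7]
scene drilled_mid 0.95 [ 635.2 -194.2   98.4] [ 10.  -92.7]
scene drilled_mid 0.49 [649.8  59.   53.6] [ 70.5 153.6]
[-135.23910236  -62.16184404] [ 486.87271375 -190.64462788  224.58146021] 18.125
side plinth_mid 0.63 [99.4 -4.5] 171 501.0 184
side drilled_mid 0.97 [   0.9 -107. ] 78 499.0 109
scene plinth_mid 0.9 [100.   0.] 267 457.0 267
scene drilled_mid 0.58 [  -1.9 -105. ] 115 493.0 122
```

View pics/m4.png

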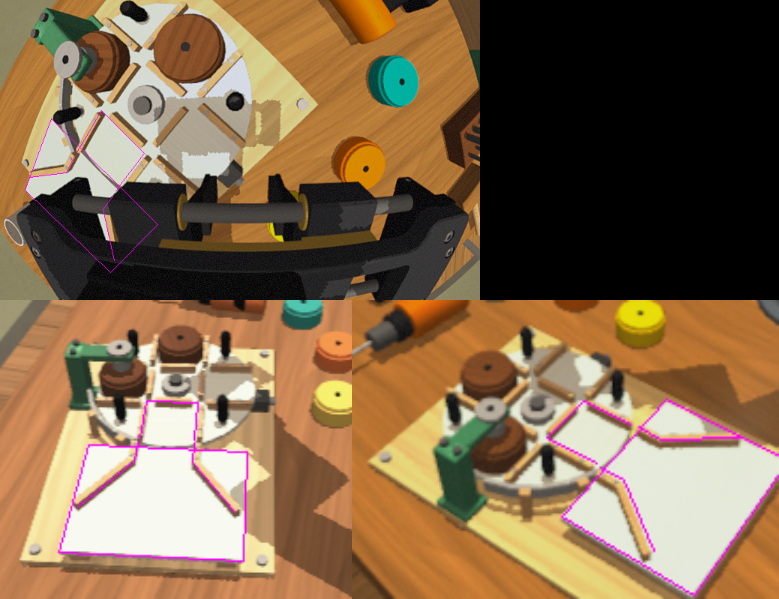

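The final views show an empty loading nest lined up with the overlay and the handles back in their notch positions. The new plinth is under the bush, and the drilled one is a quarter turn further on, at about jig (0,-100). The tool is clear, so I'm handing it in.

```bash
python3 -c "
from station import env
print(env.close_job())"
```

```text
the job is handed in; nothing more can be done
None
```

I slid the loose plinth fully home in the empty nest and turned the dial one click clockwise, which puts it under the drill bush. The drilled plinth rode on in its own nest, the arm is clear of everything, and the job is handed in at about 18.5 s of the 54 s; no verdict came back.

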